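# Fit and lock the camera on the microscope's photo port

## Robot

A 7-joint arm with a two-finger parallel gripper is mounted at the origin on the work surface. World frame = base frame: x ahead of the robot, y to its left, z up, the work surface at z = 0. Lengths are in m, angles in rad, forces in N, time in s.
With the tool pointing down it reaches from about 0.4 to 0.9 m from the base axis. Payload 5.5 kg.
Tool frame: the origin (TCP) lies midway between the tips of the shut fingers; the grasp point (between the pads) lies 19 mm behind it (bot.grasp_offset is the distance from the TCP to the grasp point, in m); z points along the fingers, x is the direction in which the jaws open and shut, and the axes are right-handed (so a half turn about z gives the same grasp; the last joint's range is limited). The gripper opens to 92 mm and grips with 3 to 60 N. Pads are 19 mm wide; open, the fingers measure 130 mm over their backs; the gripper's body (75 mm by 190 mm) begins 47 mm behind the grasp point.
Start: joints at [-1.053, 0.501, -0.427, 1.55, 0.221, 1.138, -0.21], TCP at [0.164, 0.629, 0.227] pointing down, gripper open.
Joint ranges: [-2.88, 2.88], [-0.31, 2.03], [-1.54, 1.56], [0.2, 2.42], [-1.41, 4.55], [0.19, 2.02], [-2.57, 2.57]. Speed limits (rad/s): [2.57, 2.57, 3.14, 3.14, 3.14, 3.14, 3.14].

## Interface

Orientations are given as a 3x3 rotation matrix whose columns are the frame's x, y, z axes.
In Python, from plant import bot gives the robot as it stands.
- The arm moves only by the tool carry_out, never from a script. Its argument "deltas" is a list of rows, each an object with "offset": the shift along the tool's x, y, z in mm, a list of three; "delta_rot": the turn, a rotation vector about the tool's x, y, z in rad, a list of three; "gripper": the finger opening in mm, from 0 to 91.8. A call has 1 to 5 rows; each row is the pose to reach, as a shift and turn from the pose measured when the call began, along the tool's axes at that moment; what a row does not reach only later rows make up. A row lasts 1/12 s, in which the tool goes at most 41.7 mm and 7.16 degrees, less where a joint would pass 70% of its speed; a pose out of reach is approached as far as the arm can. A call with a gripper value outside its range is refused whole. The fingers move at their own pace and stop on an object; "newtons" is the grip in N (left out, the last holds). Time passes only in rows, so rows that repeat a pose let the fingers close. It gives the time, the measured TCP pose, the force and the opening at its end, in the units of the state.
- bot.observe(): the state, without advancing time (a new reading comes with each control period).
- bot.camera(name): name is "side" or "top" or "wrist"; returns a dict with "img" (400x640x3 uint8, red, green, blue), "fovy" (degrees; the focal length in pixels is half the picture's height over the tangent of half this angle, whatever the lens; pixels are square), "cx", "cy" (the principal point, pixels), "extrinsics" (4x4, takes a point from camera to world coordinates); the wrist camera has in their place "mount" (4x4, takes a point from camera to tool coordinates, whose origin is the TCP and whose axes are the tool frame's). Camera axes: x right, y down, z forward; pixel columns grow to the right and rows downward; lengths in m; the calibration is good to about 2 mm. The wrist camera is an equidistant fisheye: a pixel r from the principal point sees the ray r / f radians off the axis. A picture is of the moment at which its call begins: read the wrist's pose just before it. There is no depth.
- bot.hand_in(): hands the job in, once; it reports no verdict.
Trained networks look in a picture, given as the dict that the camera call returned (one of the last four; its "shot" number tells which), for a name from the list of things; names that differ only in an ending like _2 or _b are one class to them, and where a whole thing is asked for, a point or a joint stands for the part that bears it (a point fixed in the world has none). Each returns a list of dicts, best first, with "p" (0 to 1); they miss things now and then, are a little off and sometimes report something else, mostly with a low value. They report only what shows in the picture. A call takes as long as a camera call. They do not tell look-alikes from the thing itself.
- bot.outline_of(picture, target): "mask" (400x640 bool, what is visible of it) and "point" ([column, row] in pixels, amid what is visible of it).
- bot.place_of(picture, target): "point" ([column, row] in pixels: a listed point, or the origin of a listed thing).
The state is a dict: "t": time; "q": joint angles; "dq": joint speeds; "effort": joint torques, N m; "position": TCP position; "eef_rot": TCP orientation; "contact_force": force on the tool from outside, world axes, zero at the start; "ft_torque": the same for the moment, N m; "finger_gap": opening from 0.0 (shut) to 1.0 (fully open).
Only numpy, scipy, OpenCV 4.12 (cv2) and the standard library are available. Lean on these libraries where they do the work, as an engineer would, in place of code of your own. Each camera call takes 0.05 s, during which the arm holds its last target.

## Task

Take the small blue camera out of its foam case, put its sleeve fully down into the photo port on top of the microscope, and lock it there by turning the slim black knurled ring clockwise (seen from above) until it grips the sleeve firmly, but do not overtighten it. While you work, do not touch the white fixed collars just above and below the ring with the fingers, do not force the camera, and leave everything else where it is.

Things in the scene. Friction and masses are not known exactly. Their poses are not given: they have to be found in the camera images.
- microscope: white stereo microscope, foot 250 x 190 mm, fixed. Origin on the table under the photo port's axis; x runs from the eyepieces to the column, z up. Head 100 mm wide, its top 188 mm above the table; the eyepieces (-x side, 60 to 140 mm from the port axis) rise to 208 mm; the column (32 mm thick, 235 mm high) stands 115 mm from the axis on the +x side.
- port_mouth (a point): centre of the photo port's open mouth on top of the microscope, 250 mm above the table: the flat top of the upper collar, on which the camera's flange comes to rest. Round upright bore 25.6 mm wide, clear for 31 mm. Stacked on one axis from below: lower collar, clamp ring, upper collar.
- ring_centre (a point): point on the port axis at mid-height of the clamp ring, 237.5 mm above the table. The ring is black, knurled, 54 mm in diameter and 11 mm high (232 to 243 mm). Clockwise seen from above it tightens. Its start varies: it turns 0.4 to 1.3 rad before its shoe grips the sleeve; that point is not measured, it must be felt. Drag holds it where it is let go.
- lower_collar: white fixed collar below the ring, 62 mm in diameter, from the head's top up to 231.5 mm above the table: it stands out 4 mm beyond the ring. Origin as the microscope's.
- upper_collar: white fixed collar above the ring, 44 mm in diameter, 243.5 to 250 mm above the table: it stands back 5 mm from the ring. Origin as the microscope's.
- shoe: nylon shoe inside the port, hidden, driven onto the sleeve by the ring, 8 mm per rad. Origin fixed in the port's wall, +x side, 20 mm from the axis. The ring turns with an even drag of 0.15 N m; once the sleeve is gripped its torque climbs by about 1 N m per rad (held still, the drag can mask part of it). A climb of 0.1 to 0.2 N m is firm, 0.28 is too tight (35 N on the sleeve).
- camera: upright wireless camera, 65 to 105 g, round about z. Origin at the sleeve's lower end; from there up: metal sleeve 23 mm in diameter, 0 to 26 mm (foot chamfered 2 mm); flange 36 mm wide, 26 to 30 mm; blue body 30 mm wide, 30 to 54 mm. It starts with its sleeve in the foam's hole, flange on the foam. Fully in the port, its origin is 26 mm below the mouth; 1.3 mm of play all round until clamped.
- case: open orange case, fixed, 142 x 132 mm, with dark foam 36 mm high; origin on the table under the foam's hole (28 mm wide, 30 mm deep). The lid stands up to 135 mm at 75 to 115 mm on the case's +x side.
- stage_plate: 96-well plate 127 x 85 x 14 mm on the microscope's foot, under the head; leave alone. Origin under its centre.
- spare_plate: clear 96-well plate 127 x 85 x 14 mm on the table; leave alone. Origin under its centre.
- tip_box: blue pipette tip box 120 x 82 x 62 mm; leave alone. Origin under its centre.
- reagent_box: white carton with a green band, 120 x 160 x 75 mm; leave alone. Origin under its centre.
- glove_box: white, blue and red glove carton 125 x 240 x 70 mm; leave alone. Origin under its centre.
- pipette: grey pipette 280 mm long lying along its x axis, 30 mm high; leave alone. Origin under its middle.
- dust_cap: black round cap of the port, 50 mm wide, 12 mm high, lying on the table; leave alone. Origin under its centre.
Things that resemble listed ones, but are neither listed nor needed, are in the scene too. There is more than one size of the camera; the job needs the smaller.

How it is judged:
At the end, for the whole second after the job is handed in: Camera upright (within 0.06 rad) in the port, its origin within 3 mm of the port axis and at least 24 mm below the mouth (fully in is 26), at rest, and the shoe pressing its sleeve with more than 8 N (35 N is too much) (horizontal distance between camera and port_mouth below 0.003 m and z of camera in the frame of port_mouth below -0.024 m and angle between camera's own z axis and vertical below 0.06 rad and contact force between shoe and camera above 8 N and linear speed of camera below 0.01 m/s); the robot touches nothing.
It fails at once if the ring is overtightened: the shoe presses the sleeve with more than 35 N (contact force between shoe and camera above 35 N).
It fails at once if the fingers touch the fixed collar below the ring (contact force between the fingers and lower_collar above 1 N).
It fails at once if the fingers touch the fixed collar above the ring (contact force between the fingers and upper_collar above 1 N).
It fails at once if the camera is forced into or against the port with more than 25 N before it is clamped (contact force between shoe and camera below 4 N and (contact force between camera and upper_collar above 25 N or contact force between camera and lower_collar above 25 N)).
It fails at once if a bystander is moved by more than 15 mm (distance of any of stage_plate, spare_plate, tip_box, reagent_box, glove_box, pipette, dust_cap from where it was at the start of the episode above 0.015 m).
It also fails if it takes over 64 s, if anything falls off the work surface, if the arm or the gripper's body presses on something with over 40 N, if the wrist force passes 120 N, or if a joint passes its speed limit or range.

## Working session

There is one attempt and no reset: what is moved stays moved. The work goes in short steps, Python scripts to look and compute and a tool call to move; the robot and the scene stay as the last step left them, time stands still between calls to the robot, and variables do not carry over. Pictures are saved under pics/ and viewed, and the job is handed in when it is done.

Besides the shell and the picture viewer there is one more tool, called after "Emit:" by a JSON object that holds its "op" and its "data". carry_out: Moves the arm, as the interface text tells. Its arguments: {"type":"object","properties":{"deltas":{"type":"array","items":{"type":"object","properties":{"offset":{"type":"array","items":{"type":"number"}},"delta_rot":{"type":"array","items":{"type":"number"}},"gripper":{"type":"number"}}}},"newtons":{"type":"number"}},"required":["deltas"]}

```bash
ls; mkdir -p pics; python3 - <<'E'
from plant import bot
import cv2
o=bot.observe();print({k:o[k] for k in o})
for n in ("side","top","wrist"):
    c=bot.camera(n);cv2.imwrite(f"pics/{n}0.png",c["img"][:,:,::-1]);print(n,{k:v for k,v in c.items() if k!="img"})
print(bot.grasp_offset)
E
```

```text
pics
{'t': 0.0, 'q': array([-1.05279817,  0.50185585, -0.42677375,  1.55142124,  0.22079384,
        1.13832045, -0.21026391]), 'dq': array([-0.00102796,  0.00019619, -0.00044462,  0.00077808, -0.00031283,
       -0.00081472, -0.00079074]), 'effort': array([ 3.09624529e-04, -5.66595876e+01, -5.81623524e+00, -2.79121703e+01,
       -6.86588581e-02,  3.10341083e-02,  1.96289070e-04]), 'position': array([0.16371035, 0.62832743, 0.22568377]), 'eef_rot': array([[ 2.51984376e-01,  9.67731144e-01, -5.53968212e-04],
       [ 9.67729338e-01, -2.51984977e-01, -1.87102866e-03],
       [-1.95024437e-03, -6.46213019e-05, -9.99998096e-01]]), 'contact_force': array([ 1.35684947, -0.28714711, -0.31129436]), 'ft_torque': array([-0.05824924, -0.06115821, -0.00968369]), 'finger_gap': 1.0014295497390615}
side {'fovy': 45.50231651587208, 'cx': 321.71340935174135, 'cy': 203.15115900925989, 'extrinsics': array([[ 0.83474742, -0.39162253,  0.38707692,  0.05442312],
       [-0.55061255, -0.59973287,  0.58064301, -0.76627424],
       [ 0.00474987, -0.69781967, -0.71625774,  1.11530363],
       [ 0.        ,  
[... 159 characters left out ...]
.00958816, -0.99452807,  0.10402876,  0.41296029],
       [-0.99991027,  0.01050897,  0.00830697,  0.0148384 ],
       [-0.00935475, -0.10393977, -0.9945396 ,  1.42036122],
       [ 0.        ,  0.        ,  0.        ,  1.        ]]), 'shot': 2}
wrist {'fovy': 65.70646984690485, 'cx': 320.5518839611981, 'cy': 200.26378072625945, 'mount': array([[ 9.99998733e-01,  1.59021254e-03,  7.72738440e-05,
         8.68322217e-04],
       [-1.54535042e-03,  9.57823983e-01,  2.87351404e-01,
        -7.84964619e-02],
       [ 3.82935066e-04, -2.87351159e-01,  9.57825227e-01,
        -1.57753055e-01],
       [ 0.00000000e+00,  0.00000000e+00,  0.00000000e+00,
         1.00000000e+00]]), 'shot': 3}
0.0188
```

View pics/side0.png

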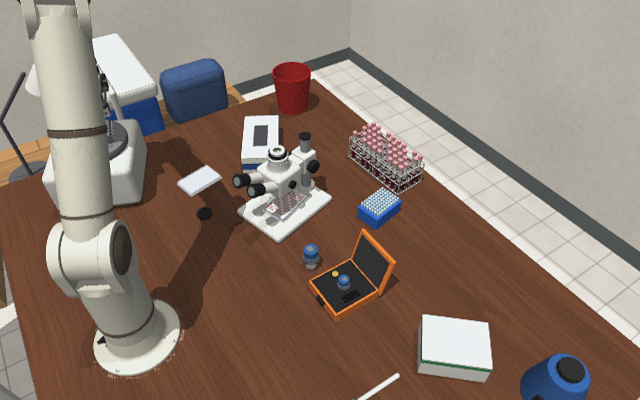

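View pics/top0.png

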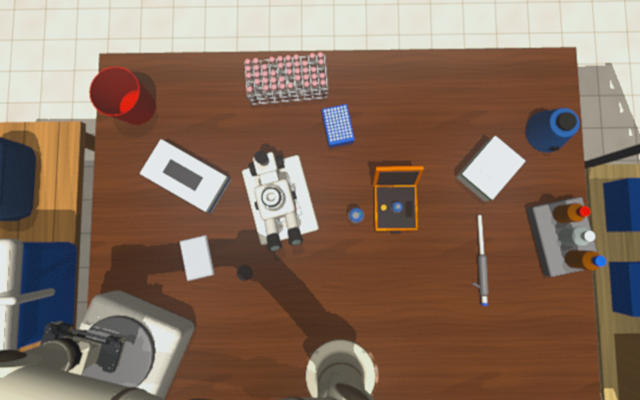

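View pics/wrist0.png

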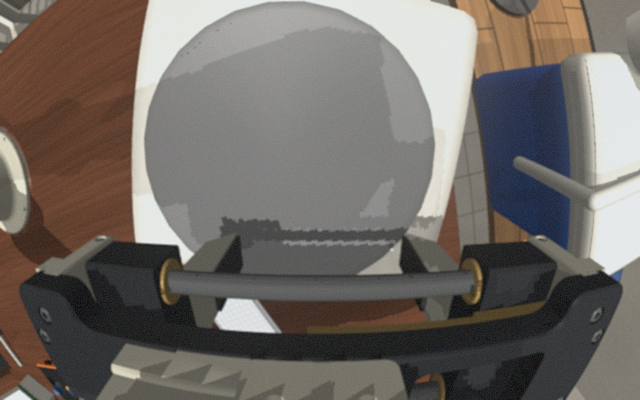

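The case holds a blue camera at top (398,208), side (343,283). A larger blue one stands on the table at top (356,215). The port is at top (272,198). I'll localise these next.

```bash
cat > h.py <<'E'
from plant import bot
import numpy as np, cv2
def f_of(c): return 200/np.tan(np.radians(c["fovy"]/2))
def ray(c,px,T=None):
    f=f_of(c); u=np.array([px[0]-c["cx"],px[1]-c["cy"]])
    if T is None and "extrinsics" in c:
        d=np.array([u[0]/f,u[1]/f,1.]);E=c["extrinsics"]
    else:
        r=np.linalg.norm(u);th=r/f;d=np.array([*(u/max(r,1e-9)*np.sin(th)),np.cos(th)]);E=T@c["mount"]
    d=E[:3,:3]@d;return E[:3,3],d/np.linalg.norm(d)
def at_z(c,px,z,T=None):
    o,d=ray(c,px,T);return o+d*(z-o[2])/d[2]
def proj(c,P,T=None):
    E=c["extrinsics"] if T is None else T@c["mount"]
    p=E[:3,:3].T@(np.asarray(P)-E[:3,3]);f=f_of(c)
    if T is None: return np.array([c["cx"]+f*p[0]/p[2],c["cy"]+f*p[1]/p[2]])
    r=np.hypot(p[0],p[1]);th=np.arctan2(r,p[2]);return np.array([c["cx"],c["cy"]])+f*th*p[:2]/max(r,1e-9)
def toolT():
    o=bot.observe();T=np.eye(4);T[:3,:3]=o["eef_rot"];T[:3,3]=o["position"];return T
def tri(rs):
    A=np.zeros((3,3));b=np.zeros(3)
    for o,d in rs:
        P=np.eye(3)-np.outer(d,d);A+=P;b+=P@o
    x=np.linalg.solve(A,b);return x,[np.linalg.norm((np.eye(3)-np.outer(d,d))@(x-o)) for o,d in rs]
E
python3 - <<'E'
from h import *
cs={n:bot.camera(n) for n in("side","top")}
for t,z in [("camera",.006),("case",0),("port_mouth",.25),("ring_centre",.2375),("microscope",0),("dust_cap",0),("spare_plate",0),("tip_box",0),("reagent_box",0),("glove_box",0),("pipette",0)]:
    for n,c in cs.items():
        for r in bot.place_of(c,t)[:3]:
            print(t,n,round(r["p"],2),np.round(r["point"],1),np.round(at_z(c,r["point"],z),4))
E
```

```text
camera side 0.65 [312.3 267.4] [ 0.4895 -0.0672  0.006 ]
camera side 0.58 [342.  290.8] [ 0.5151 -0.179   0.006 ]
camera top 0.47 [393.5 211.1] [ 0.5037 -0.1767  0.006 ]
camera top 0.44 [354.5 216.6] [ 0.4874 -0.0518  0.006 ]
case side 0.82 [345.5 292.3] [ 0.5228 -0.1851  0.    ]
case top 0.81 [394.9 207.4] [ 0.516  -0.1823  0.    ]
case top 0.25 [338.2 126.1] [ 0.7852 -0.0032  0.    ]
port_mouth side 0.72 [278.2 145.3] [0.5451 0.197  0.25  ]
port_mouth top 0.76 [268.3 195.6] [0.5328 0.1883 0.25  ]
ring_centre side 0.84 [276.7 152.6] [0.5322 0.1845 0.2375]
ring_centre top 0.56 [271.5 196.2] [0.5324 0.1816 0.2375]
microscope side 0.76 [283.2 209.8] [0.5369 0.1807 0.    ]
microscope side 0.49 [341.7 289.4] [ 0.5195 -0.1716  0.    ]
dust_cap side 0.55 [277.9 146.4] [0.6828 0.4704 0.    ]
dust_cap side 0.51 [204.3 215.2] [0.3149 0.2974 0.    ]
dust_cap top 0.68 [242.7 274.4] [0.3078 0.3056 0.    ]
spare_plate side 0.93 [199.1 183.2] [0.3604 0.4446 0.    ]
spare_plate top 0.95 [197.3 257.2] [0.3632 0.4513 0.    ]
tip_box side 0.93 [376.2 214.7] [ 7.744e-01 -2.000e-04  0.000e+00]
reagent_box side 0.84 [447.  353.7] [ 0.6301 -0.4721  0.    ]
reagent_box side 0.58 [277.2 147. ] [0.6789 0.4687 0.    ]
reagent_box top 0.72 [484.4 171.4] [ 0.6297 -0.4745  0.    ]
glove_box side 0.86 [261.3 148.4] [0.6259 0.4935 0.    ]
glove_box top 0.81 [192.3 181.3] [0.6077 0.4729 0.    ]
pipette top 0.62 [477.2 253.5] [ 0.3666 -0.4396  0.    ]
```

```bash
python3 - <<'E'
from h import *
a=cv2.imread("pics/top0.png");b=cv2.imread("pics/side0.png")
x=cv2.resize(a[150:250,340:440],(400,400),interpolation=cv2.INTER_CUBIC);y=cv2.resize(b[220:320,300:400],(400,400),interpolation=cv2.INTER_CUBIC)
cv2.imwrite("pics/crop1.png",np.hstack([x,y]))
c=bot.camera("top")
for px in [(375,232),(417,232),(375,186),(417,186)]: print(at_z(c,px,.036))
for px in [(384,208)]: print(at_z(c,px,.045))
print(proj(c,[.5228,-.185,.06]))
E
```

```text
[ 0.43716925 -0.11346907  0.036     ]
[ 0.43589387 -0.24412845  0.036     ]
[ 0.58156655 -0.11638825  0.036     ]
[ 0.5801483  -0.24846551  0.036     ]
[ 0.51118486 -0.14213287  0.045     ]
[398.38813619 203.7437769 ]
```

View pics/crop1.png

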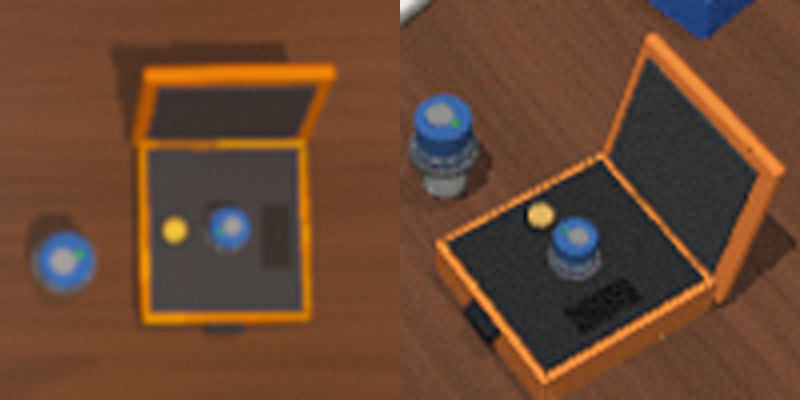

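Emit:
{"op": "carry_out", "data": {"deltas": [{"offset":[0,0,-40],"delta_rot":[0,0,0],"gripper":60},{"offset":[0,0,-80],"delta_rot":[0,0,0],"gripper":60},{"offset":[0,0,-120],"delta_rot":[0,0,0],"gripper":60},{"offset":[-40,0,-160],"delta_rot":[0,0,0],"gripper":60},{"offset":[-80,0,-180],"delta_rot":[0,0,0],"gripper":60}]}}

```text
t: 1.82
position: [0.1474, 0.5675, 0.4003]
eef_rot: [[0.252, 0.968, -0.0], [0.968, -0.252, 0.004], [0.004, -0.001, -1.0]]
contact_force: [0.0, -0.5, 1.5]
finger_gap: 0.692
```

Emit:
{"op": "carry_out", "data": {"deltas": [{"offset":[-54,190,0],"delta_rot":[0,0,-0.1],"gripper":60},{"offset":[-54,190,0],"delta_rot":[0,0,-0.2],"gripper":60},{"offset":[-54,190,0],"delta_rot":[0,0,-0.255],"gripper":60},{"offset":[-54,190,0],"delta_rot":[0,0,-0.255],"gripper":60},{"offset":[-54,190,0],"delta_rot":[0,0,-0.255],"gripper":60}]}}

```text
t: 2.23
position: [0.3215, 0.4646, 0.4003]
eef_rot: [[0.003, 1.0, 0.002], [1.0, -0.003, 0.004], [0.004, 0.002, -1.0]]
contact_force: [0.4, 0.1, -1.1]
finger_gap: 0.651
```

Emit:
{"op": "carry_out", "data": {"deltas": [{"offset":[-170,115,0],"delta_rot":[0,0,0],"gripper":60},{"offset":[-170,115,0],"delta_rot":[0,0,0],"gripper":60},{"offset":[-170,115,0],"delta_rot":[0,0,0],"gripper":60},{"offset":[-170,115,0],"delta_rot":[0,0,0],"gripper":60},{"offset":[-170,115,0],"delta_rot":[0,0,0],"gripper":60}]}}

```text
t: 2.65
position: [0.4359, 0.2935, 0.4002]
eef_rot: [[0.003, 1.0, 0.002], [1.0, -0.003, 0.004], [0.004, 0.002, -1.0]]
contact_force: [0.6, 0.5, -0.5]
finger_gap: 0.653
```

Emit:
{"op": "carry_out", "data": {"deltas": [{"offset":[-110,90,0],"delta_rot":[0,0,0],"gripper":60},{"offset":[-110,90,0],"delta_rot":[0,0,0],"gripper":60},{"offset":[-110,90,0],"delta_rot":[0,0,0],"gripper":60},{"offset":[-110,90,0],"delta_rot":[0,0,0],"gripper":60},{"offset":[-110,90,0],"delta_rot":[0,0,0],"gripper":60}]}}

```text
t: 3.07
position: [0.5288, 0.1768, 0.3996]
eef_rot: [[0.013, 1.0, 0.003], [1.0, -0.013, 0.001], [0.001, 0.003, -1.0]]
contact_force: [-0.1, 0.3, -0.2]
finger_gap: 0.656
```

```bash
cat > look.py <<'E'
from h import *
import sys
name=sys.argv[1];T=toolT();c=bot.camera("wrist");cv2.imwrite(f"pics/{name}.png",c["img"][:,:,::-1])
o=bot.observe();print("t",o["t"],"pos",o["position"],"q",np.round(o["q"],2))
for a in sys.argv[2:]:
    t,z=a.split(":")
    for r in bot.place_of(c,t)[:3]: print(t,round(r["p"],2),np.round(r["point"],1),np.round(at_z(c,r["point"],float(z),T),4))
np.savez(f"pics/{name}.npz",img=c["img"],T=T,mount=c["mount"],fovy=c["fovy"],cx=c["cx"],cy=c["cy"])
E
python3 look.py w1 port_mouth:.25 ring_centre:.2375
```

```text
t 3.1167 pos [0.52698262 0.18015626 0.3996752 ] q [-0.26  0.19 -0.13  1.56  0.02  1.4   1.16]
port_mouth 0.94 [327.3 188.8] [0.5311 0.1849 0.25  ]
port_mouth 0.45 [51.5 99.7] [ 0.4022 -0.1715  0.25  ]
ring_centre 0.98 [326. 187.] [0.5324 0.1838 0.2375]
```

View pics/w1.png

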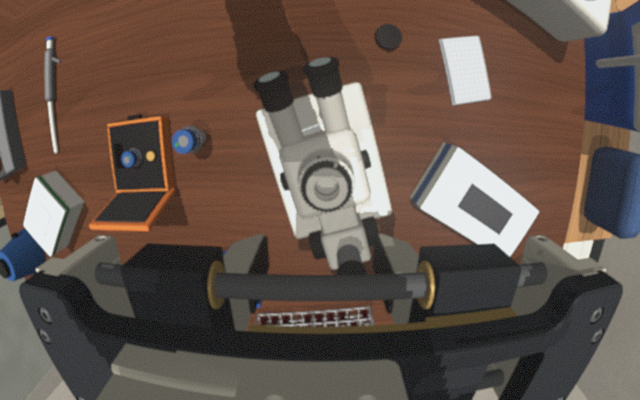

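```bash
python3 - <<'E'
from h import *
d=np.load("pics/w1.npz");c={k:d[k] for k in("mount","fovy","cx","cy")};T=d["T"]
im=d["img"][:,:,::-1].copy();s=10
big=cv2.resize(im[150:225,285:365],None,fx=s,fy=s,interpolation=cv2.INTER_CUBIC)[:600*2]
def circ(X,z,r,col):
    p=np.array([proj(c,[X[0]+r*np.cos(a),X[1]+r*np.sin(a),z],T) for a in np.linspace(0,6.28,60)])
    p=((p-[285,150]+.5)*s).astype(int);cv2.polylines(big,[p.reshape(-1,1,2)],True,col,1)
X=[.532,.184]
circ(X,.25,.022,(0,0,255));circ(X,.25,.0128,(0,255,0));circ(X,.243,.027,(255,0,0));circ(X,.2315,.031,(0,255,255))
cv2.imwrite("pics/w1c.png",cv2.resize(big,(640,600)))
E
```

```text
(no output)
```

View pics/w1c.png

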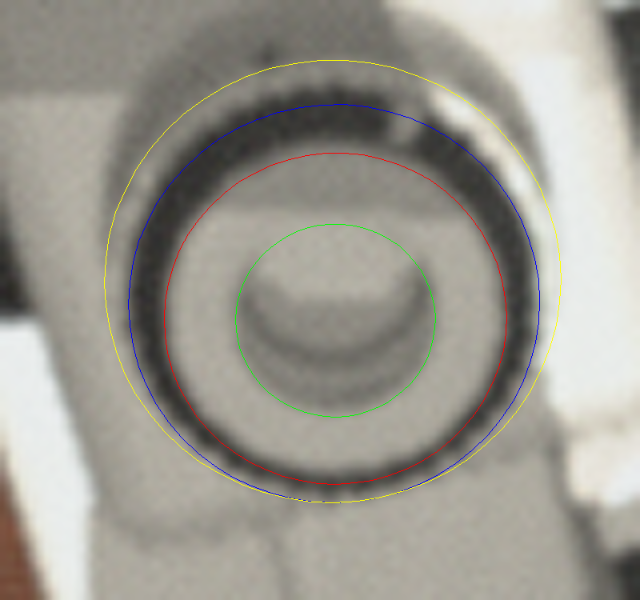

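Emit:
{"op": "carry_out", "data": {"deltas": [{"offset":[-200,0,0],"delta_rot":[0,0,0],"gripper":50},{"offset":[-200,0,0],"delta_rot":[0,0,0],"gripper":50},{"offset":[-200,0,0],"delta_rot":[0,0,0],"gripper":50},{"offset":[-200,0,0],"delta_rot":[0,0,0],"gripper":50},{"offset":[-200,0,0],"delta_rot":[0,0,0],"gripper":50}]}}

```text
t: 3.63
position: [0.5239, -0.0172, 0.3995]
eef_rot: [[0.001, 1.0, 0.003], [1.0, -0.001, 0.004], [0.004, 0.003, -1.0]]
contact_force: [-0.1, -0.1, -0.8]
finger_gap: 0.545
```

Emit:
{"op": "carry_out", "data": {"deltas": [{"offset":[-165,-12,0],"delta_rot":[0,0,0],"gripper":50},{"offset":[-165,-12,40],"delta_rot":[0,0,0],"gripper":50},{"offset":[-165,-12,80],"delta_rot":[0,0,0],"gripper":50},{"offset":[-165,-12,120],"delta_rot":[0,0,0],"gripper":50},{"offset":[-165,-12,165],"delta_rot":[0,0,0],"gripper":50}]}}

```text
t: 4.05
position: [0.5141, -0.1669, 0.2865]
eef_rot: [[0.002, 1.0, 0.008], [1.0, -0.002, 0.002], [0.002, 0.008, -1.0]]
contact_force: [1.0, 0.6, -0.3]
finger_gap: 0.548
```

Emit:
{"op": "carry_out", "data": {"deltas": [{"offset":[0,0,20],"delta_rot":[0,0,0],"gripper":50},{"offset":[0,0,20],"delta_rot":[0,0,0],"gripper":50}]}}

```text
t: 4.22
position: [0.511, -0.1651, 0.2617]
eef_rot: [[0.001, 1.0, -0.001], [1.0, -0.001, 0.005], [0.005, -0.001, -1.0]]
contact_force: [-0.1, 1.1, 0.3]
finger_gap: 0.547
```

```bash
python3 look.py w2 camera:.010 case:0
```

```text
t 4.2667 pos [ 0.51291993 -0.16468567  0.26467634] q [ 0.16  0.23  0.12  1.81 -0.04  1.11  1.87]
camera 0.78 [399.9 156.2] [ 0.4928 -0.0547  0.01  ]
camera 0.58 [309.2 173.5] [ 0.5176 -0.1782  0.01  ]
camera 0.31 [623.6 108.9] [0.3703 0.4275 0.01  ]
case 0.83 [308.6 168. ] [ 0.512  -0.1793  0.    ]
```

View pics/w2.png

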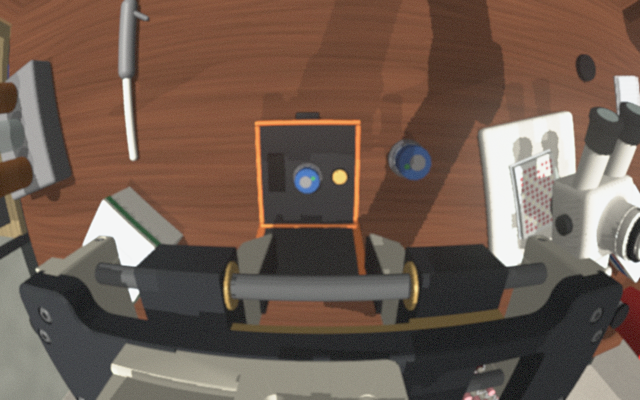

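Emit:
{"op": "carry_out", "data": {"deltas": [{"offset":[-14,0,30],"delta_rot":[0,0,0],"gripper":50},{"offset":[-14,0,50],"delta_rot":[0,0,0],"gripper":50},{"offset":[-14,0,50],"delta_rot":[0,0,0],"gripper":50},{"offset":[-14,0,50],"delta_rot":[0,0,0],"gripper":50}]}}

```text
t: 4.7
position: [0.5171, -0.1777, 0.2195]
eef_rot: [[-0.003, 1.0, 0.011], [1.0, 0.003, 0.003], [0.003, 0.011, -1.0]]
contact_force: [-0.2, 0.4, 0.2]
finger_gap: 0.545
```

```bash
python3 look.py w3 camera:.010 case:0; cat > ov.py <<'E'
from h import *
import sys
# ov.py name X Y z:r ...
n=sys.argv[1];X=[float(v) for v in sys.argv[2:4]]
d=np.load(f"pics/{n}.npz");c={k:d[k] for k in("mount","fovy","cx","cy")};T=d["T"];im=d["img"][:,:,::-1]
L=[tuple(map(float,a.split(":"))) for a in sys.argv[4:]]
ctr=proj(c,[*X,L[0][0]],T);w=35;u0=int(np.clip(ctr[0]-w,0,640-2*w));v0=int(np.clip(ctr[1]-w,0,400-2*w));s=8
big=cv2.resize(im[v0:v0+2*w,u0:u0+2*w],None,fx=s,fy=s,interpolation=cv2.INTER_CUBIC)
cols=[(0,0,255),(0,255,0),(255,0,255),(0,255,255)]
for (z,r),col in zip(L,cols):
    p=np.array([proj(c,[X[0]+r*np.cos(a),X[1]+r*np.sin(a),z],T) for a in np.linspace(0,6.28,60)])
    cv2.polylines(big,[((p-[u0,v0]+.5)*s).astype(int).reshape(-1,1,2)],True,col,1)
    print(z,r,"px/mm",(p[:,0].max()-p[:,0].min())*s/(2000*r))
cv2.imwrite(f"pics/{n}_ov{sys.argv[2]}_{sys.argv[3]}.png",big)
E
python3 ov.py w3 .5165 -.179 .064:.015 .04:.018
```

```text
t 4.75 pos [ 0.51773735 -0.17802729  0.22029914] q [ 0.18  0.29  0.13  1.84 -0.05  1.    1.9 ]
camera 0.76 [417.7 149.7] [ 0.4858 -0.0568  0.01  ]
case 0.87 [321.8 168.8] [ 0.5136 -0.1745  0.    ]
0.064 0.015 px/mm 7.684695826551221
0.04 0.018 px/mm 7.167804738613061
```

View pics/w3_ov.5165_-.179.png

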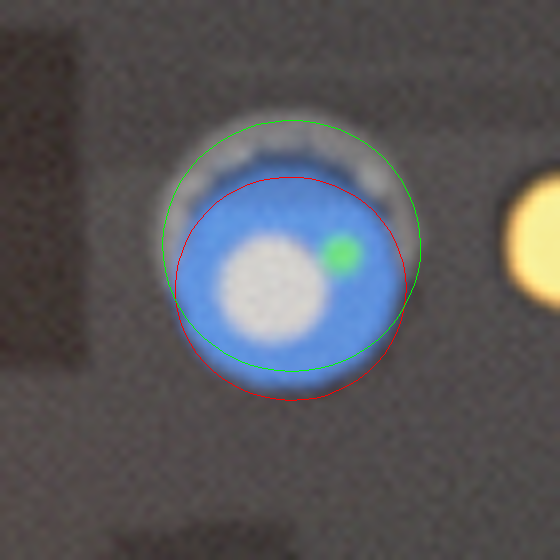

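```bash
python3 - <<'E'
from h import *
for i in range(6):
    T=toolT();print(np.round(T[:3,3]*1e3,1),np.round(T[:3,2]*1e3,1),np.round(T[:2,0]*1e3,1),np.round(bot.observe()["dq"],3), np.round(bot.observe()["contact_force"],1));bot.camera("side")
E
```

```text
[ 517.9 -178.5  220.6] [  13.7    2.1 -999.9] [  -2.5 1000. ] [ 0.002  0.001  0.005  0.005 -0.    -0.006  0.001] [0.1 0.1 0.8]
[ 517.7 -178.6  220.3] [  13.4    2.  -999.9] [  -2.2 1000. ] [ 0.003  0.006  0.003  0.011 -0.    -0.005  0.   ] [0.4 0.3 0.4]
[ 517.4 -178.7  220. ] [  12.9    2.1 -999.9] [  -1.9 1000. ] [ 0.004  0.006  0.001  0.01   0.    -0.003  0.001] [-0.3  0.1  0.1]
[ 517.1 -178.8  219.6] [  12.2    2.2 -999.9] [  -1.6 1000. ] [ 0.004  0.006  0.     0.009  0.001 -0.002 -0.002] [ 0.6  0.6 -0.3]
[ 516.8 -178.8  219.3] [  11.7    2.4 -999.9] [  -1.4 1000. ] [ 0.001  0.005  0.001  0.008 -0.    -0.001 -0.001] [ 0.4  0.3 -0.6]
[ 516.6 -178.9  218.9] [  11.1    2.4 -999.9] [  -1.3 1000. ] [ 0.002  0.006  0.002  0.005  0.    -0.002  0.001] [ 0.7 -0.1 -1.1]
```

Emit:
{"op": "carry_out", "data": {"deltas": [{"offset":[-1.2,-3,40],"delta_rot":[0.011,-0.002,0],"gripper":50},{"offset":[-1.2,-3,80],"delta_rot":[0.011,-0.002,0],"gripper":50},{"offset":[-1.2,-3,115],"delta_rot":[0.011,-0.002,0],"gripper":50},{"offset":[-1.2,-3,130],"delta_rot":[0.011,-0.002,0],"gripper":50},{"offset":[-1.2,-3,130],"delta_rot":[0.011,-0.002,0],"gripper":50}]}}

```text
t: 5.57
position: [0.5114, -0.1787, 0.0846]
eef_rot: [[-0.001, 1.0, -0.008], [1.0, 0.001, 0.003], [0.003, -0.008, -1.0]]
contact_force: [-1.0, 0.6, 0.0]
finger_gap: 0.545
```

```bash
python3 look.py w4 ; python3 ov.py w4 .515 -.1797 .064:.015 .04:.018; python3 -c "
from h import *
print(toolT())"
```

```text
t 5.6167 pos [ 0.51320017 -0.17934709  0.08693376] q [ 0.2   0.47  0.11  1.94 -0.08  0.74  1.93]
0.064 0.015 px/mm 12.64389066121321
0.04 0.018 px/mm 11.340380237031177
[[-0.00107257  0.99998896 -0.00457389  0.51320017]
 [ 0.99999806  0.00108011  0.0016471  -0.17934709]
 [ 0.00165202 -0.00457212 -0.99998818  0.08693376]
 [ 0.          0.          0.          1.        ]]
```

View pics/w4_ov.515_-.1797.png

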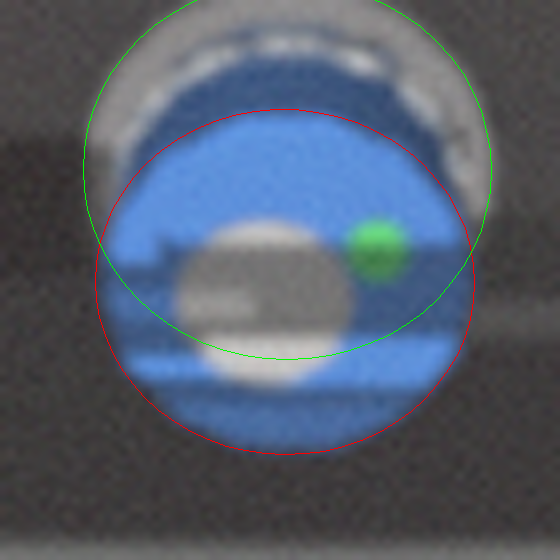

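View pics/w4.png

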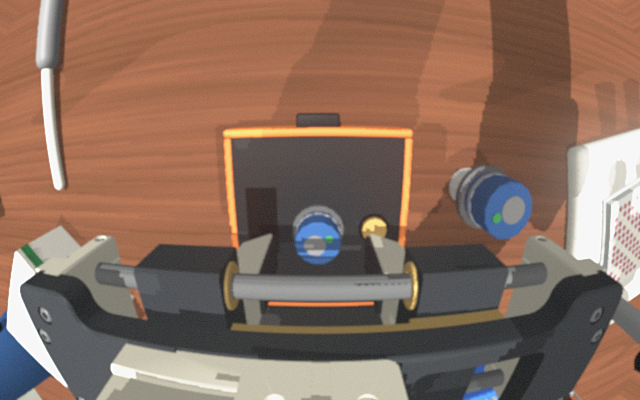

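Emit:
{"op": "carry_out", "data": {"deltas": [{"offset":[0,2,15],"delta_rot":[-0.003,0,0],"gripper":50},{"offset":[0,2,28],"delta_rot":[-0.003,0,0],"gripper":50},{"offset":[0,2,38],"delta_rot":[-0.003,0,0],"gripper":50},{"offset":[0,2,41],"delta_rot":[-0.003,0,0],"gripper":50},{"offset":[0,2,42],"delta_rot":[-0.003,0,0],"gripper":50}]}}

```text
t: 6.03
position: [0.5154, -0.1794, 0.0454]
eef_rot: [[-0.001, 1.0, -0.001], [1.0, 0.001, 0.002], [0.002, -0.001, -1.0]]
contact_force: [0.9, -0.7, 0.1]
finger_gap: 0.547
```

Emit:
{"op": "carry_out", "data": {"deltas": [{"offset":[0,0,0],"delta_rot":[0,0,0],"gripper":50}]}}

```text
t: 6.12
position: [0.5159, -0.1796, 0.0462]
eef_rot: [[-0.001, 1.0, -0.0], [1.0, 0.001, 0.001], [0.001, -0.0, -1.0]]
contact_force: [-0.2, 1.0, 0.2]
finger_gap: 0.546
```

```bash
python3 -c "
from h import *
print(toolT(),bot.observe()['contact_force'])"
```

```text
[[-9.44418029e-04  9.99999549e-01 -9.90231558e-05  5.15922826e-01]
 [ 9.99998789e-01  9.44539775e-04  1.23672056e-03 -1.79639592e-01]
 [ 1.23681353e-03 -9.78550547e-05 -9.99999230e-01  4.61539955e-02]
 [ 0.00000000e+00  0.00000000e+00  0.00000000e+00  1.00000000e+00]] [-0.21656003  1.04737983  0.19814054]
```

Emit:
{"op": "carry_out", "data": {"deltas": [{"offset":[0,-0.8,2.5],"delta_rot":[0,0,0],"gripper":50},{"offset":[0,-0.8,2.5],"delta_rot":[0,0,0],"gripper":28},{"offset":[0,-0.8,2.5],"delta_rot":[0,0,0],"gripper":20},{"offset":[0,-0.8,2.5],"delta_rot":[0,0,0],"gripper":20},{"offset":[0,-0.8,2.5],"delta_rot":[0,0,0],"gripper":20}], "newtons": 15}}

```text
t: 6.53
position: [0.5153, -0.1797, 0.0439]
eef_rot: [[-0.001, 1.0, 0.0], [1.0, 0.001, 0.001], [0.001, 0.0, -1.0]]
contact_force: [-0.7, 0.2, 1.1]
finger_gap: 0.325
```

Emit:
{"op": "carry_out", "data": {"deltas": [{"offset":[0,0,0],"delta_rot":[0,0,0],"gripper":20},{"offset":[0,0,0],"delta_rot":[0,0,0],"gripper":20}]}}

```text
t: 6.7
position: [0.5153, -0.1797, 0.0439]
eef_rot: [[-0.001, 1.0, 0.0], [1.0, 0.001, 0.001], [0.001, 0.0, -1.0]]
contact_force: [-0.0, 0.3, -0.1]
finger_gap: 0.324
```

Emit:
{"op": "carry_out", "data": {"deltas": [{"offset":[0,0,-10],"delta_rot":[0,0,0],"gripper":20},{"offset":[0,0,-30],"delta_rot":[0,0,0],"gripper":20},{"offset":[0,0,-60],"delta_rot":[0,0,0],"gripper":20},{"offset":[0,0,-95],"delta_rot":[0,0,0],"gripper":20},{"offset":[0,0,-130],"delta_rot":[0,0,0],"gripper":20}]}}

```text
t: 7.12
position: [0.5144, -0.1797, 0.1755]
eef_rot: [[-0.001, 1.0, -0.001], [1.0, 0.001, 0.001], [0.001, -0.001, -1.0]]
contact_force: [1.7, -0.4, -0.7]
finger_gap: 0.322
```

Emit:
{"op": "carry_out", "data": {"deltas": [{"offset":[0,0,-40],"delta_rot":[0,0,0],"gripper":20},{"offset":[0,0,-80],"delta_rot":[0,0,0],"gripper":20},{"offset":[0,0,-120],"delta_rot":[0,0,0],"gripper":20},{"offset":[0,0,-150],"delta_rot":[0,0,0],"gripper":20},{"offset":[0,0,-170],"delta_rot":[0,0,0],"gripper":20}]}}

```text
t: 7.53
position: [0.5154, -0.1803, 0.3505]
eef_rot: [[-0.001, 1.0, 0.004], [1.0, 0.001, -0.0], [-0.0, 0.004, -1.0]]
contact_force: [0.6, -0.4, -0.2]
finger_gap: 0.319
```

```bash
python3 look.py w5; python3 -c "
from h import *
o=bot.observe();print(toolT(),o['contact_force'],o['ft_torque'])"
```

```text
t 7.5833 pos [ 0.51680669 -0.18077419  0.35352946] q [ 0.17  0.18  0.14  1.67 -0.03  1.29  1.88]
[[-5.53798813e-04  9.99959329e-01  9.00182934e-03  5.16806688e-01]
 [ 9.99999135e-01  5.64515476e-04 -1.18800111e-03 -1.80774195e-01]
 [-1.19303447e-03  9.00116364e-03 -9.99958777e-01  3.53529457e-01]
 [ 0.00000000e+00  0.00000000e+00  0.00000000e+00  1.00000000e+00]] [ 2.17883268 -0.71445592  2.83080775] [-0.0107884  -0.13948989 -0.00807773]
```

View pics/w5.png

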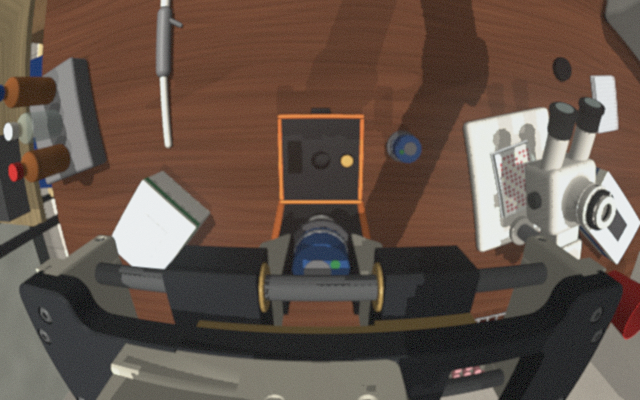

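```bash
cat > ovt.py <<'E'
from h import *
import sys
n=sys.argv[1];X=[float(v) for v in sys.argv[2:4]]  # mm in tool
d=np.load(f"pics/{n}.npz");c={k:d[k] for k in("mount","fovy","cx","cy")};I=np.eye(4);im=d["img"][:,:,::-1]
u0,v0,s,w=280,190,7,80
big=cv2.resize(im[v0:v0+w,u0:u0+w],None,fx=s,fy=s,interpolation=cv2.INTER_CUBIC)
for z,r,col in [(-20.1,15,(0,0,255)),(3.9,18,(0,255,0)),(7.9,18,(0,255,255)),(33.9,9.5,(255,0,255))]:
    p=np.array([proj(c,np.array([X[0]+r*np.cos(a),X[1]+r*np.sin(a),z])/1e3,I) for a in np.linspace(0,6.28,60)])
    cv2.polylines(big,[((p-[u0,v0]+.5)*s).astype(int).reshape(-1,1,2)],True,col,1)
cv2.imwrite(f"pics/{n}_t{sys.argv[2]}_{sys.argv[3]}.png",big)
E
python3 ovt.py w5 0 0
```

```text
(no output)
```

View pics/w5_t0_0.png

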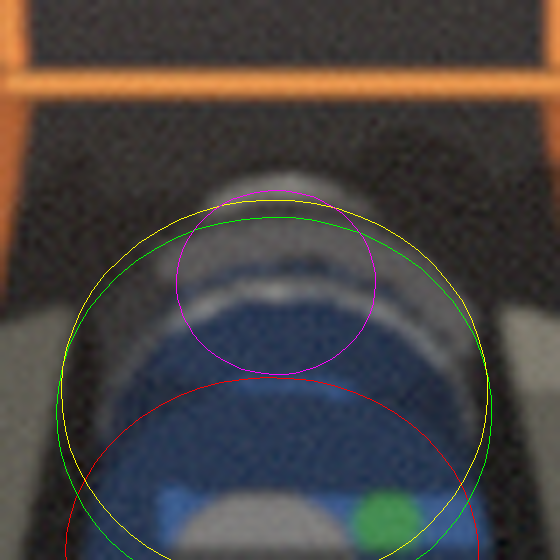

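Emit:
{"op": "carry_out", "data": {"deltas": [{"offset":[0,0,-20],"delta_rot":[0.009,0.001,0],"gripper":20},{"offset":[40,0,-40],"delta_rot":[0.009,0.001,0],"gripper":20},{"offset":[80,0,-60],"delta_rot":[0.009,0.001,0],"gripper":20},{"offset":[120,2,-60],"delta_rot":[0.009,0.001,0],"gripper":20},{"offset":[160,4,-60],"delta_rot":[0.009,0.001,0],"gripper":20}]}}

```text
t: 8.0
position: [0.5201, -0.022, 0.4157]
eef_rot: [[0.001, 1.0, 0.004], [1.0, -0.001, -0.0], [-0.0, 0.004, -1.0]]
contact_force: [0.4, -0.2, -1.0]
finger_gap: 0.322
```

Emit:
{"op": "carry_out", "data": {"deltas": [{"offset":[40,10,0],"delta_rot":[0.004,0,0],"gripper":20},{"offset":[80,25,0],"delta_rot":[0.004,0,0],"gripper":20},{"offset":[120,40,0],"delta_rot":[0.004,0,0],"gripper":20},{"offset":[160,55,0],"delta_rot":[0.004,0,0],"gripper":20},{"offset":[192,68,0],"delta_rot":[0.004,0,0],"gripper":20}]}}

```text
t: 8.42
position: [0.588, 0.1725, 0.4163]
eef_rot: [[0.001, 1.0, -0.0], [1.0, -0.001, 0.0], [0.0, -0.0, -1.0]]
contact_force: [0.2, 0.4, -0.5]
finger_gap: 0.32
```

Emit:
{"op": "carry_out", "data": {"deltas": [{"offset":[4,0,30],"delta_rot":[0,0,0],"gripper":20},{"offset":[4,0,60],"delta_rot":[0,0,0],"gripper":20},{"offset":[4,0,82],"delta_rot":[0,0,0],"gripper":20},{"offset":[4,0,85],"delta_rot":[0,0,0],"gripper":20},{"offset":[4,0,85],"delta_rot":[0,0,0],"gripper":20}]}}

```text
t: 8.83
position: [0.5868, 0.1759, 0.3299]
eef_rot: [[0.001, 1.0, -0.004], [1.0, -0.001, -0.001], [-0.001, -0.004, -1.0]]
contact_force: [-0.9, 0.7, -1.0]
finger_gap: 0.323
```

```bash
python3 look.py w6 port_mouth:.25 ring_centre:.2375; python3 -c "
from h import *
o=bot.observe();print(toolT(),o['contact_force'],o['ft_torque'])"; python3 ov.py w6 .531 .184 .25:.022 .25:.0128 .243:.027 .232:.027
```

```text
t 8.8833 pos [0.58794367 0.17618287 0.33194853] q [-0.25  0.33 -0.11  1.52  0.04  1.29  1.21]
port_mouth 0.74 [330.1 141. ] [0.5321 0.1841 0.25  ]
ring_centre 0.64 [329.5 138.4] [0.5312 0.184  0.2375]
[[ 0.00112306  0.99999493  0.00297852  0.58899589]
 [ 0.99999879 -0.00112625  0.00106866  0.17647559]
 [ 0.00107201  0.00297732 -0.99999499  0.33368478]
 [ 0.          0.          0.          1.        ]] [-0.04282249  0.16572059 -0.67214097] [0.02281397 0.01185834 0.02550065]
0.25 0.022 px/mm 10.395935628724384
0.25 0.0128 px/mm 10.413599681743868
0.243 0.027 px/mm 10.092212181316157
0.232 0.027 px/mm 9.667772519534587
```

View pics/w6.png

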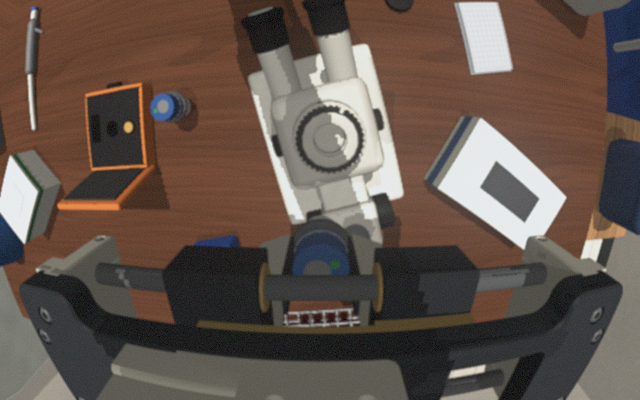

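View pics/w6_ov.531_.184.png

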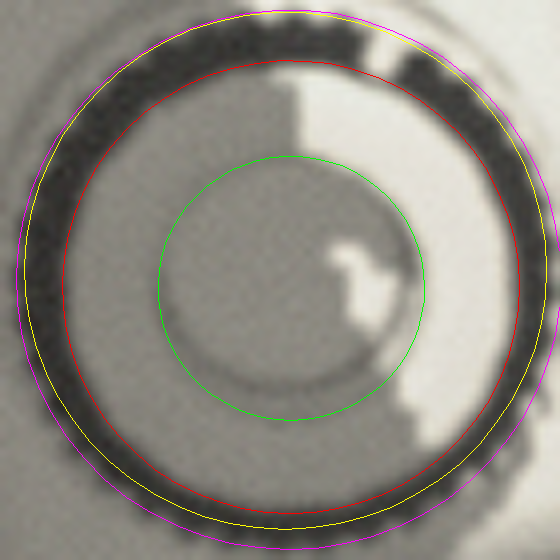

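```bash
python3 ovt.py w6 1 0
```

```text
(no output)
```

View pics/w6_t1_0.png

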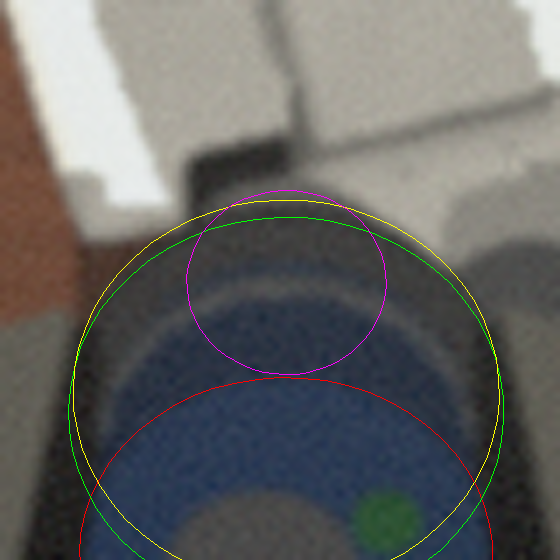

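Emit:
{"op": "carry_out", "data": {"deltas": [{"offset":[6,-30,0],"delta_rot":[0.003,-0.001,0],"gripper":20},{"offset":[6,-58,10],"delta_rot":[0.003,-0.001,0],"gripper":20},{"offset":[6,-58,28],"delta_rot":[0.003,-0.001,0],"gripper":20},{"offset":[6,-58,34],"delta_rot":[0.003,-0.001,0],"gripper":20},{"offset":[6,-58,34],"delta_rot":[0.003,-0.001,0],"gripper":20}]}}

```text
t: 9.4
position: [0.5312, 0.1822, 0.2998]
eef_rot: [[0.001, 1.0, 0.0], [1.0, -0.001, -0.0], [-0.0, 0.0, -1.0]]
contact_force: [-0.9, -0.2, -1.2]
finger_gap: 0.325
```

Emit:
{"op": "carry_out", "data": {"deltas": [{"offset":[0,0,0],"delta_rot":[0,0,0],"gripper":20}]}}

```text
t: 9.48
position: [0.5323, 0.1819, 0.301]
eef_rot: [[0.002, 1.0, 0.002], [1.0, -0.002, 0.0], [0.0, 0.002, -1.0]]
contact_force: [-0.8, -0.2, -0.1]
finger_gap: 0.321
```

```bash
python3 look.py w7;  python3 -c "
from h import *
o=bot.observe();print(toolT(),o['contact_force'],o['ft_torque'])"; python3 ov.py w7 .531 .1836 .25:.022 .25:.0128 .243:.027 .232:.027
```

```text
t 9.5333 pos [0.53264252 0.18187013 0.30121999] q [-0.28  0.25 -0.12  1.7   0.03  1.2   1.16]
[[ 2.66387183e-03  9.99993229e-01  2.53891904e-03  5.32642518e-01]
 [ 9.99996403e-01 -2.66465480e-03  3.05054747e-04  1.81870131e-01]
 [ 3.11818024e-04  2.53809728e-03 -9.99996730e-01  3.01219992e-01]
 [ 0.00000000e+00  0.00000000e+00  0.00000000e+00  1.00000000e+00]] [-0.03476176  0.45290793 -0.33947256] [ 0.0160308   0.03355933 -0.00226307]
0.25 0.022 px/mm 11.11642411535576
0.25 0.0128 px/mm 11.1362145581211
0.243 0.027 px/mm 10.781897099993001
0.232 0.027 px/mm 10.315140164722102
```

View pics/w7_ov.531_.1836.png

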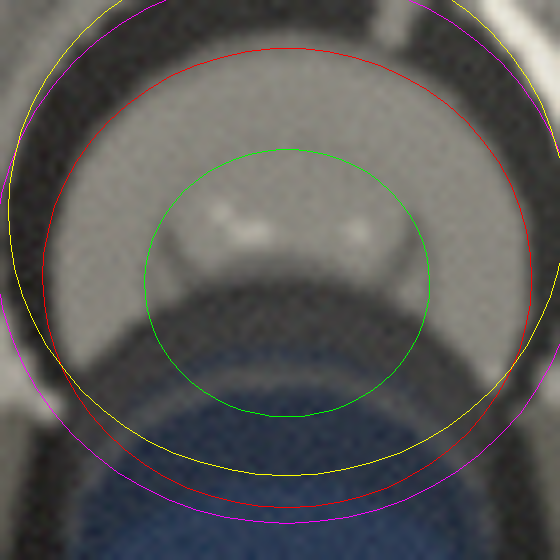

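Emit:
{"op": "carry_out", "data": {"deltas": [{"offset":[0.9,-1.4,5],"delta_rot":[0.002,0,0],"gripper":20},{"offset":[0.9,-1.4,9],"delta_rot":[0.002,0,0],"gripper":20},{"offset":[0.9,-1.4,12],"delta_rot":[0.002,0,0],"gripper":20},{"offset":[0.9,-1.4,13],"delta_rot":[0.002,0,0],"gripper":20},{"offset":[0.9,-1.4,13],"delta_rot":[0.002,0,0],"gripper":20}]}}

```text
t: 9.95
position: [0.5311, 0.1827, 0.2876]
eef_rot: [[0.003, 1.0, -0.001], [1.0, -0.003, -0.0], [-0.0, -0.001, -1.0]]
contact_force: [-0.1, -0.1, -0.5]
finger_gap: 0.325
```

Emit:
{"op": "carry_out", "data": {"deltas": [{"offset":[0,0,0.5],"delta_rot":[0,0,0],"gripper":20},{"offset":[0,0,1],"delta_rot":[0,0,0],"gripper":20}]}}

```text
t: 10.12
position: [0.5311, 0.1827, 0.2866]
eef_rot: [[0.003, 1.0, -0.001], [1.0, -0.003, -0.0], [-0.0, -0.001, -1.0]]
contact_force: [-0.8, -0.2, -1.1]
finger_gap: 0.321
```

```bash
python3 look.py w8;  python3 -c "
from h import *
o=bot.observe();print(toolT(),o['contact_force'],o['ft_torque'])"; python3 ov.py w8 .5316 .1838 .25:.022 .25:.0128 .2435:.022; python3 - <<'E'
from h import *
c=bot.camera("side");im=c["img"][:,:,::-1];cv2.imwrite("pics/s8.png",cv2.resize(im[100:190,230:330],None,fx=6,fy=6,interpolation=cv2.INTER_CUBIC))
E
```

```text
t 10.1667 pos [0.53106465 0.18265457 0.28648663] q [-0.28  0.26 -0.12  1.72  0.03  1.17  1.16]
[[ 2.65639078e-03  9.99996282e-01 -6.16680547e-04  5.31064649e-01]
 [ 9.99996463e-01 -2.65647103e-03 -1.29335177e-04  1.82654571e-01]
 [-1.30972890e-04 -6.16334801e-04 -9.99999801e-01  2.86486627e-01]
 [ 0.00000000e+00  0.00000000e+00  0.00000000e+00  1.00000000e+00]] [ 0.14422139  0.54394269 -0.74121265] [-0.00290984  0.06915979  0.07641569]
0.25 0.022 px/mm 11.798889558034716
0.25 0.0128 px/mm 11.822564843764347
0.2435 0.022 px/mm 11.466512879500225
```

View pics/w8_ov.5316_.1838.png

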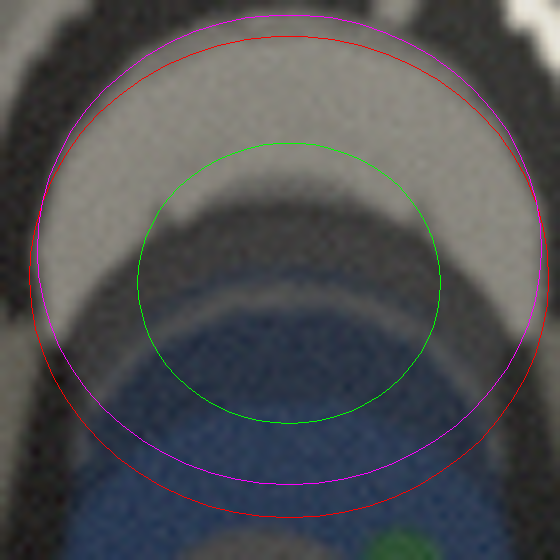

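View pics/s8.png

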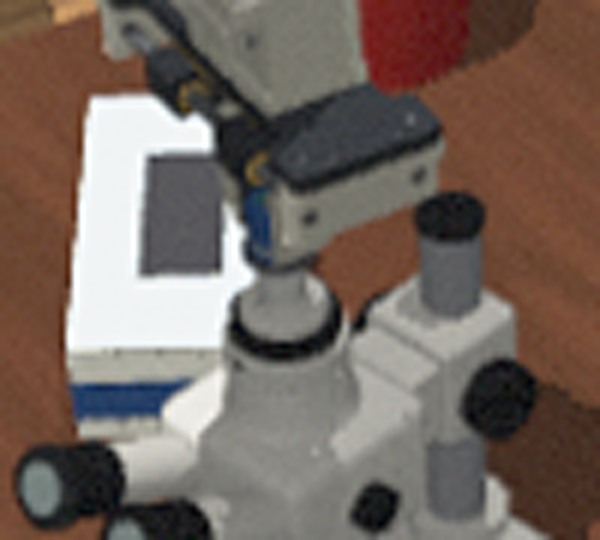

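Emit:
{"op": "carry_out", "data": {"deltas": [{"offset":[0,0.4,1],"delta_rot":[0,0,0],"gripper":20},{"offset":[0,0.4,2.5],"delta_rot":[0,0,0],"gripper":20},{"offset":[0,0.4,4],"delta_rot":[0,0,0],"gripper":20},{"offset":[0,0.4,5.5],"delta_rot":[0,0,0],"gripper":20}]}}

```text
t: 10.55
position: [0.5314, 0.1827, 0.2809]
eef_rot: [[0.003, 1.0, -0.001], [1.0, -0.003, -0.0], [-0.0, -0.001, -1.0]]
contact_force: [-0.9, 0.9, -0.7]
finger_gap: 0.322
```

Sleeve is 3 mm into the bore without force; continuing.

Emit:
{"op": "carry_out", "data": {"deltas": [{"offset":[0,0,2],"delta_rot":[0,0,0],"gripper":20},{"offset":[0,0,4],"delta_rot":[0,0,0],"gripper":20},{"offset":[0,0,6],"delta_rot":[0,0,0],"gripper":20},{"offset":[0,0,8],"delta_rot":[0,0,0],"gripper":20}]}}

```text
t: 10.88
position: [0.5314, 0.1827, 0.2727]
eef_rot: [[0.003, 1.0, -0.001], [1.0, -0.003, -0.0], [-0.0, -0.001, -1.0]]
contact_force: [-0.5, -0.4, -1.6]
finger_gap: 0.324
```

Emit:
{"op": "carry_out", "data": {"deltas": [{"offset":[0,0,2],"delta_rot":[0,0,0],"gripper":20},{"offset":[0,0,4],"delta_rot":[0,0,0],"gripper":20},{"offset":[0,0,6],"delta_rot":[0,0,0],"gripper":20},{"offset":[0,0,8],"delta_rot":[0,0,0],"gripper":20}]}}

```text
t: 11.22
position: [0.5314, 0.1826, 0.2644]
eef_rot: [[0.003, 1.0, -0.001], [1.0, -0.003, -0.0], [-0.0, -0.001, -1.0]]
contact_force: [0.2, -0.2, -0.9]
finger_gap: 0.32
```

Emit:
{"op": "carry_out", "data": {"deltas": [{"offset":[0,0,2],"delta_rot":[0,0,0],"gripper":20},{"offset":[0,0,4],"delta_rot":[0,0,0],"gripper":20},{"offset":[0,0,5],"delta_rot":[0,0,0],"gripper":20},{"offset":[0,0,5.5],"delta_rot":[0,0,0],"gripper":20}]}}

```text
t: 11.55
position: [0.5313, 0.1826, 0.2587]
eef_rot: [[0.003, 1.0, -0.001], [1.0, -0.003, -0.0], [-0.0, -0.001, -1.0]]
contact_force: [-0.6, -0.1, -0.7]
finger_gap: 0.321
```

Emit:
{"op": "carry_out", "data": {"deltas": [{"offset":[0,0,0.4],"delta_rot":[0,0,0],"gripper":20},{"offset":[0,0,0.8],"delta_rot":[0,0,0],"gripper":20}]}}

```text
t: 11.72
position: [0.5313, 0.1826, 0.2579]
eef_rot: [[0.003, 1.0, -0.001], [1.0, -0.003, -0.0], [-0.0, -0.001, -1.0]]
contact_force: [-0.2, -0.6, 2.7]
finger_gap: 0.32
```

Emit:
{"op": "carry_out", "data": {"deltas": [{"offset":[0,0,0],"delta_rot":[0,0,0],"gripper":45},{"offset":[0,0,0],"delta_rot":[0,0,0],"gripper":70},{"offset":[0,0,0],"delta_rot":[0,0,0],"gripper":70},{"offset":[0,0,0],"delta_rot":[0,0,0],"gripper":70},{"offset":[0,0,0],"delta_rot":[0,0,0],"gripper":70}]}}

```text
t: 12.13
position: [0.5314, 0.1826, 0.258]
eef_rot: [[0.003, 1.0, -0.001], [1.0, -0.003, -0.0], [-0.0, -0.001, -1.0]]
contact_force: [0.7, 0.4, -0.7]
finger_gap: 0.632
```

```bash
python3 look.py w9;  python3 -c "
from h import *
o=bot.observe();print(toolT(),o['contact_force'],o['ft_torque'],o['finger_gap'])"; python3 ov.py w9 .5316 .1838 .254:.018 .278:.015 .2435:.022 .243:.027; python3 - <<'E'
from h import *
c=bot.camera("side");im=c["img"][:,:,::-1];cv2.imwrite("pics/s9.png",cv2.resize(im[100:190,230:330],None,fx=6,fy=6,interpolation=cv2.INTER_CUBIC))
E
```

```text
t 12.1833 pos [0.53131309 0.18260918 0.25799453] q [-0.28  0.29 -0.12  1.75  0.04  1.11  1.16]
[[ 2.70632084e-03  9.99995892e-01 -9.43905174e-04  5.31313086e-01]
 [ 9.99996314e-01 -2.70652681e-03 -2.16995952e-04  1.82609176e-01]
 [-2.19549765e-04 -9.43314434e-04 -9.99999531e-01  2.57994531e-01]
 [ 0.00000000e+00  0.00000000e+00  0.00000000e+00  1.00000000e+00]] [-0.7103087  -0.10658773 -0.18882202] [ 0.01611043  0.0285176  -0.02823391] 0.6806166904320902
0.254 0.018 px/mm 13.801589531781993
0.278 0.015 px/mm 15.72488306250698
0.2435 0.022 px/mm 13.079459005057226
0.243 0.027 px/mm 13.02183549950005
```

View pics/w9.png

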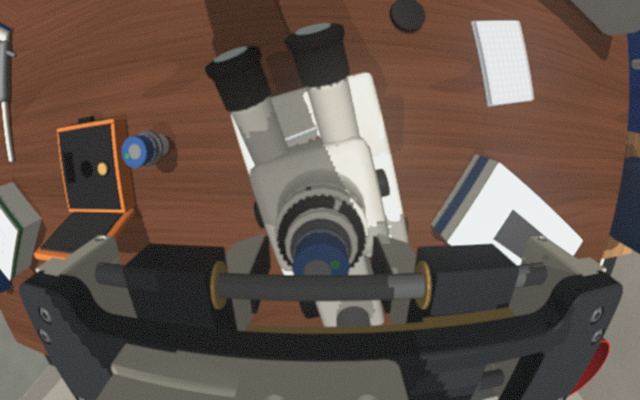

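View pics/s9.png

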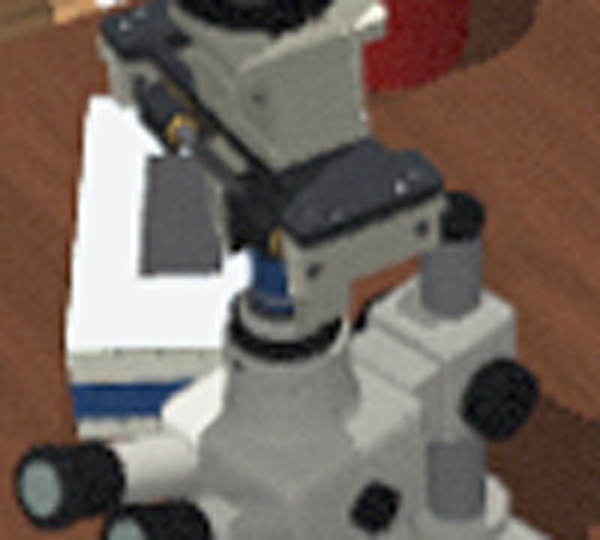

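Emit:
{"op": "carry_out", "data": {"deltas": [{"offset":[0,0,0],"delta_rot":[0,0,0],"gripper":72},{"offset":[0,0,0],"delta_rot":[0,0,0],"gripper":72},{"offset":[0,0,6],"delta_rot":[0,0,0],"gripper":72},{"offset":[0,0,11],"delta_rot":[0,0,0],"gripper":72},{"offset":[0,0,16],"delta_rot":[0,0,0],"gripper":72}]}}

```text
t: 12.65
position: [0.5311, 0.1825, 0.2412]
eef_rot: [[0.003, 1.0, -0.001], [1.0, -0.003, -0.0], [-0.0, -0.001, -1.0]]
contact_force: [-0.5, 0.1, 0.1]
finger_gap: 0.782
```

Emit:
{"op": "carry_out", "data": {"deltas": [{"offset":[0,0,2],"delta_rot":[0,0,0],"gripper":72},{"offset":[0,0,4],"delta_rot":[0,0,0],"gripper":72},{"offset":[0,0,5],"delta_rot":[0,0,0],"gripper":72},{"offset":[0,0,5],"delta_rot":[0,0,0],"gripper":72}]}}

```text
t: 12.98
position: [0.531, 0.1825, 0.2359]
eef_rot: [[0.003, 1.0, -0.002], [1.0, -0.003, -0.001], [-0.001, -0.002, -1.0]]
contact_force: [0.2, 0.3, -0.0]
finger_gap: 0.783
```

```bash
 python3 -c "
from h import *
o=bot.observe();print(toolT(),o['contact_force'],o['ft_torque'],o['finger_gap'])"; python3 - <<'E'
from h import *
c=bot.camera("side");im=c["img"][:,:,::-1];cv2.imwrite("pics/s10.png",cv2.resize(im[100:190,230:330],None,fx=6,fy=6,interpolation=cv2.INTER_CUBIC))
E
```

```text
[[ 2.65711641e-03  9.99994746e-01 -1.85655526e-03  5.30950181e-01]
 [ 9.99996318e-01 -2.65813625e-03 -5.47070138e-04  1.82483113e-01]
 [-5.52002241e-04 -1.85509479e-03 -9.99998127e-01  2.35885858e-01]
 [ 0.00000000e+00  0.00000000e+00  0.00000000e+00  1.00000000e+00]] [ 0.17232674  0.30541128 -0.00953142] [0.01017196 0.0070948  0.0376668 ] 0.7830391859290222
```

View pics/s10.png

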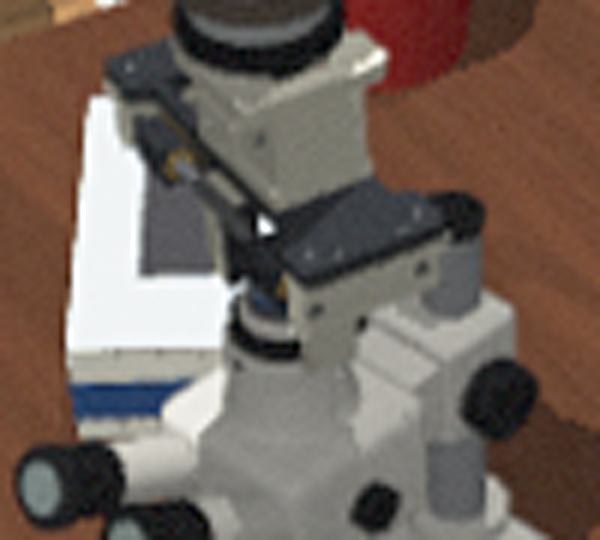

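Emit:
{"op": "carry_out", "data": {"deltas": [{"offset":[0,0.4,0],"delta_rot":[0.001,0,0],"gripper":60},{"offset":[0,0.4,0],"delta_rot":[0.001,0,0],"gripper":48},{"offset":[0,0.4,0],"delta_rot":[0.001,0,0],"gripper":48},{"offset":[0,0.4,0],"delta_rot":[0.001,0,0],"gripper":48},{"offset":[0,0.4,0],"delta_rot":[0.001,0,0],"gripper":48}], "newtons": 25}}

```text
t: 13.45
position: [0.5316, 0.1829, 0.2364]
eef_rot: [[0.002, 1.0, -0.002], [1.0, -0.002, 0.0], [0.0, -0.002, -1.0]]
contact_force: [1.3, 1.6, 0.2]
finger_gap: 0.58
```

```bash
 cat > st.py <<'E'
from h import *
F=[];M=[]
o=bot.observe();T=toolT();x=T[:3,0]
print("t",round(o["t"],2),"pos",np.round(T[:3,3]*1e3,2),"yaw",round(np.arctan2(x[1],x[0]),4),"tilt",np.round(T[:2,2]*1e3,1),"F",np.round(o["contact_force"],2),"M",np.round(o["ft_torque"],3),"gap",round(o["finger_gap"]*91.8,2),"q7",round(o["q"][6],3),"e7",round(o["effort"][6],3))
E
python3 st.py
```

```text
t 13.45 pos [531.65 182.91 236.36] yaw 1.5683 tilt [-1.9  0.1] F [1.3  1.58 0.18] M [ 0.268 -0.012 -0.063] gap 53.21 q7 1.153 e7 0.037
```

Emit:
{"op": "carry_out", "data": {"deltas": [{"offset":[0,0,0],"delta_rot":[0,0,0.06],"gripper":48},{"offset":[0,0,0],"delta_rot":[0,0,0.12],"gripper":48},{"offset":[0,0,0],"delta_rot":[0,0,0.18],"gripper":48},{"offset":[0,0,0],"delta_rot":[0,0,0.24],"gripper":48},{"offset":[0,0,0],"delta_rot":[0,0,0.3],"gripper":48}]}}

```text
t: 13.87
position: [0.5317, 0.183, 0.2364]
eef_rot: [[0.3, 0.954, -0.002], [0.954, -0.3, 0.0], [-0.0, -0.002, -1.0]]
contact_force: [0.4, 1.2, -0.5]
finger_gap: 0.582
```

```bash
python3 st.py; python3 - <<'E'
from h import *
for i in range(4):
    bot.camera("side");o=bot.observe();print(np.round(o["ft_torque"],3),np.round(o["contact_force"],2),np.round(np.arctan2(o["eef_rot"][1,0],o["eef_rot"][0,0]),4),np.round(o["effort"],3)[-3:])
E
```

```text
t 13.87 pos [531.67 182.99 236.36] yaw 1.2659 tilt [-1.8  0.1] F [ 0.4   1.19 -0.54] M [ 0.095 -0.06   0.129] gap 53.39 q7 0.865 e7 0.744
[ 0.088 -0.061 -0.063] [ 0.2   0.35 -0.52] 1.2623 [0.102 0.281 0.256]
[ 0.098 -0.043 -0.14 ] [-0.24  0.19  0.47] 1.2677 [ 0.151  0.289 -0.527]
[ 0.146 -0.116 -0.14 ] [ 0.26  1.66 -1.37] 1.2696 [ 0.186  0.299 -0.124]
[ 0.115 -0.121 -0.176] [ 0.6   1.17 -0.62] 1.2699 [0.214 0.308 0.07 ]
```

Emit:
{"op": "carry_out", "data": {"deltas": [{"offset":[0,0,0],"delta_rot":[0,0,0.03],"gripper":48},{"offset":[0,0,0],"delta_rot":[0,0,0.06],"gripper":48},{"offset":[0,0,0],"delta_rot":[0,0,0.09],"gripper":48},{"offset":[0,0,0],"delta_rot":[0,0,0.12],"gripper":48}]}}

```text
t: 14.4
position: [0.5317, 0.1831, 0.2364]
eef_rot: [[0.408, 0.913, -0.002], [0.913, -0.408, 0.0], [-0.0, -0.002, -1.0]]
contact_force: [0.1, 1.5, -0.1]
finger_gap: 0.577
```

```bash
python3 st.py
```

```text
t 14.4 pos [531.67 183.08 236.37] yaw 1.1508 tilt [-1.8  0.3] F [ 0.11  1.47 -0.07] M [ 0.146 -0.051  0.12 ] gap 53.0 q7 0.756 e7 0.294
```

Emit:
{"op": "carry_out", "data": {"deltas": [{"offset":[0,0,0],"delta_rot":[0,0,0.02],"gripper":48},{"offset":[0,0,0],"delta_rot":[0,0,0.04],"gripper":48},{"offset":[0,0,0],"delta_rot":[0,0,0.06],"gripper":48}]}}

```text
t: 14.65
position: [0.5317, 0.1831, 0.2364]
eef_rot: [[0.462, 0.887, -0.002], [0.887, -0.462, 0.0], [-0.001, -0.002, -1.0]]
contact_force: [0.8, 0.2, -0.5]
finger_gap: 0.579
```

```bash
python3 st.py
```

```text
t 14.65 pos [531.68 183.08 236.37] yaw 1.0903 tilt [-1.7  0.3] F [ 0.76  0.19 -0.53] M [ 0.055 -0.134  0.162] gap 53.15 q7 0.698 e7 0.164
```

Emit:
{"op": "carry_out", "data": {"deltas": [{"offset":[0,0,0],"delta_rot":[0,0,0.02],"gripper":48},{"offset":[0,0,0],"delta_rot":[0,0,0.04],"gripper":48},{"offset":[0,0,0],"delta_rot":[0,0,0.06],"gripper":48}]}}

```text
t: 14.9
position: [0.5317, 0.1831, 0.2364]
eef_rot: [[0.516, 0.857, -0.002], [0.857, -0.516, 0.0], [-0.001, -0.002, -1.0]]
contact_force: [0.7, 0.4, -0.6]
finger_gap: 0.578
```

```bash
python3 st.py
```

```text
t 14.9 pos [531.7  183.09 236.38] yaw 1.0286 tilt [-1.7  0.3] F [ 0.71  0.43 -0.64] M [ 0.151 -0.094  0.165] gap 53.08 q7 0.64 e7 0.149
```

Emit:
{"op": "carry_out", "data": {"deltas": [{"offset":[0,0,0],"delta_rot":[0,0,0.02],"gripper":48},{"offset":[0,0,0],"delta_rot":[0,0,0.04],"gripper":48},{"offset":[0,0,0],"delta_rot":[0,0,0.06],"gripper":48}]}}

```text
t: 15.15
position: [0.5317, 0.1831, 0.2364]
eef_rot: [[0.568, 0.823, -0.002], [0.823, -0.568, 0.0], [-0.001, -0.002, -1.0]]
contact_force: [0.4, 1.2, -0.2]
finger_gap: 0.577
```

```bash
python3 st.py
```

```text
t 15.15 pos [531.71 183.09 236.39] yaw 0.9668 tilt [-1.7  0.2] F [ 0.42  1.17 -0.17] M [ 0.094 -0.091  0.137] gap 52.97 q7 0.581 e7 0.124
```

Emit:
{"op": "carry_out", "data": {"deltas": [{"offset":[0,0,0],"delta_rot":[0,0,0.02],"gripper":48},{"offset":[0,0,0],"delta_rot":[0,0,0.04],"gripper":48},{"offset":[0,0,0],"delta_rot":[0,0,0.06],"gripper":48}]}}

```text
t: 15.4
position: [0.5317, 0.1831, 0.2364]
eef_rot: [[0.618, 0.786, -0.002], [0.786, -0.618, 0.0], [-0.001, -0.001, -1.0]]
contact_force: [-0.2, 0.3, -1.8]
finger_gap: 0.576
```

```bash
python3 st.py
```

```text
t 15.4 pos [531.75 183.15 236.4 ] yaw 0.9049 tilt [-1.6  0.3] F [-0.19  0.33 -1.83] M [ 0.071 -0.124  0.176] gap 52.9 q7 0.522 e7 0.087
```

Emit:
{"op": "carry_out", "data": {"deltas": [{"offset":[0,0,0],"delta_rot":[0,0,0.02],"gripper":48},{"offset":[0,0,0],"delta_rot":[0,0,0.04],"gripper":48},{"offset":[0,0,0],"delta_rot":[0,0,0.06],"gripper":48}]}}

```text
t: 15.65
position: [0.5317, 0.1831, 0.2364]
eef_rot: [[0.665, 0.747, -0.002], [0.747, -0.665, 0.0], [-0.001, -0.001, -1.0]]
contact_force: [0.4, 1.2, -0.6]
finger_gap: 0.578
```

```bash
python3 st.py
```

```text
t 15.65 pos [531.72 183.13 236.37] yaw 0.8429 tilt [-1.6  0.3] F [ 0.41  1.21 -0.57] M [ 0.042 -0.113  0.29 ] gap 53.08 q7 0.463 e7 0.048
```

```bash
python3 - <<'E'
from h import *
for i in range(5):
    o=bot.observe();print(np.round(o["ft_torque"],3),np.round(o["contact_force"],2),np.round(np.arctan2(o["eef_rot"][1,0],o["eef_rot"][0,0]),4),np.round(o["effort"],3)[-3:]);bot.camera("side")
E
```

```text
[ 0.042 -0.113  0.29 ] [ 0.41  1.21 -0.57] 0.8429 [-0.064  0.323  0.048]
[ 0.069 -0.124  0.158] [-0.09  1.09 -0.49] 0.8419 [-0.045  0.319 -0.096]
[ 0.028 -0.148  0.052] [ 0.37  1.16 -0.92] 0.8438 [ 0.008  0.325 -0.298]
[ 0.094 -0.132  0.052] [ 0.29  0.64 -0.45] 0.8445 [ 0.061  0.33  -0.106]
[ 0.101 -0.127 -0.025] [ 0.94  0.84 -0.17] 0.8447 [ 0.082  0.333 -0.032]
```

Emit:
{"op": "carry_out", "data": {"deltas": [{"offset":[0,0,0],"delta_rot":[0,0,0.01],"gripper":48},{"offset":[0,0,0],"delta_rot":[0,0,0.02],"gripper":48},{"offset":[0,0,0],"delta_rot":[0,0,0.03],"gripper":48}]}}

```text
t: 16.15
position: [0.5317, 0.1831, 0.2364]
eef_rot: [[0.687, 0.727, -0.002], [0.727, -0.687, 0.0], [-0.001, -0.001, -1.0]]
contact_force: [0.3, 0.6, -0.8]
finger_gap: 0.58
```

```bash
python3 - <<'E'
from h import *
for i in range(5):
    o=bot.observe();print(np.round(o["ft_torque"],3),np.round(o["contact_force"],2),np.round(np.arctan2(o["eef_rot"][1,0],o["eef_rot"][0,0]),4),np.round(o["effort"],3)[-3:]);bot.camera("side")
E
```

```text
[ 0.088 -0.118  0.269] [ 0.26  0.62 -0.76] 0.8139 [-0.077  0.334 -0.106]
[ 0.091 -0.134  0.21 ] [ 0.56  0.28 -0.44] 0.8132 [-0.069  0.332 -0.186]
[ 0.082 -0.154  0.115] [ 0.91  0.54 -1.  ] 0.8142 [-0.045  0.335 -0.291]
[ 0.142 -0.073  0.136] [ 0.33  0.66 -0.62] 0.8145 [-0.02   0.337 -0.197]
[ 0.092 -0.155  0.179] [ 0.51  0.34 -0.5 ] 0.8146 [-0.011  0.339 -0.162]
```

Emit:
{"op": "carry_out", "data": {"deltas": [{"offset":[0,0,0],"delta_rot":[0,0,0.01],"gripper":48},{"offset":[0,0,0],"delta_rot":[0,0,0.02],"gripper":48}]}}

```text
t: 16.57
position: [0.5317, 0.1831, 0.2364]
eef_rot: [[0.701, 0.713, -0.002], [0.713, -0.701, 0.0], [-0.001, -0.001, -1.0]]
contact_force: [0.8, 0.4, -0.6]
finger_gap: 0.58
```

```bash
python3 - <<'E'
from h import *
for i in range(5):
    o=bot.observe();print(np.round(o["ft_torque"],3),np.round(o["contact_force"],2),np.round(np.arctan2(o["eef_rot"][1,0],o["eef_rot"][0,0]),4),np.round(o["effort"],3)[-3:]);bot.camera("side")
E
```

```text
[ 0.043 -0.148  0.269] [ 0.85  0.41 -0.62] 0.7938 [-0.082  0.342 -0.09 ]
[ 0.086 -0.094  0.217] [ 0.65 -0.52 -0.61] 0.7932 [-0.076  0.339 -0.19 ]
[ 0.084 -0.143  0.215] [ 0.46  1.22 -0.76] 0.7941 [-0.054  0.342 -0.303]
[ 0.051 -0.069  0.22 ] [0.96 0.52 0.06] 0.7944 [-0.029  0.344 -0.211]
[ 0.064 -0.161  0.173] [-0.45  0.16 -0.88] 0.7945 [-0.021  0.345 -0.175]
```

Emit:
{"op": "carry_out", "data": {"deltas": [{"offset":[0,0,0],"delta_rot":[0,0,0],"gripper":60},{"offset":[0,0,0],"delta_rot":[0,0,0],"gripper":72},{"offset":[0,0,0],"delta_rot":[0,0,0],"gripper":72},{"offset":[0,0,0],"delta_rot":[0,0,0],"gripper":72},{"offset":[0,0,0],"delta_rot":[0,0,0],"gripper":72}]}}

```text
t: 17.23
position: [0.5317, 0.183, 0.2364]
eef_rot: [[0.701, 0.713, -0.002], [0.713, -0.701, 0.0], [-0.001, -0.002, -1.0]]
contact_force: [0.6, -0.1, 0.2]
finger_gap: 0.783
```

```bash
python3 st.py
```

```text
t 17.23 pos [531.71 183.03 236.4 ] yaw 0.7943 tilt [-1.7  0.4] F [ 0.62 -0.13  0.22] M [-0.045  0.006  0.013] gap 71.91 q7 0.417 e7 -0.001
```

Emit:
{"op": "carry_out", "data": {"deltas": [{"offset":[0,0,-10],"delta_rot":[0,0,0],"gripper":72},{"offset":[0,0,-25],"delta_rot":[0,0,0],"gripper":72},{"offset":[0,0,-45],"delta_rot":[0,0,0],"gripper":72},{"offset":[0,0,-70],"delta_rot":[0,0,0],"gripper":72},{"offset":[0,0,-100],"delta_rot":[0,0,0],"gripper":72}]}}

```text
t: 17.65
position: [0.5311, 0.1826, 0.337]
eef_rot: [[0.701, 0.713, -0.004], [0.713, -0.701, -0.0], [-0.003, -0.002, -1.0]]
contact_force: [0.2, -0.4, 0.3]
finger_gap: 0.778
```

```bash
python3 st.py; python3 look.py w12 ; python3 ov.py w12 .5316 .1838 .254:.018 .278:.015; python3 - <<'E'
from h import *
c=bot.camera("side");im=c["img"][:,:,::-1];cv2.imwrite("pics/s12.png",cv2.resize(im[100:190,230:330],None,fx=6,fy=6,interpolation=cv2.INTER_CUBIC))
E
```

```text
t 17.65 pos [531.06 182.62 336.98] yaw 0.7942 tilt [-3.8 -0.4] F [ 0.2 -0.4  0.3] M [-0.065 -0.022 -0.033] gap 71.41 q7 0.417 e7 -0.0
t 17.7 pos [0.53426644 0.18383712 0.34464163] q [-0.38  0.22  0.01  1.64 -0.    1.28  0.42]
0.254 0.018 px/mm 9.767069839196564
0.278 0.015 px/mm 10.736882859369477
```

View pics/w12_ov.5316_.1838.png

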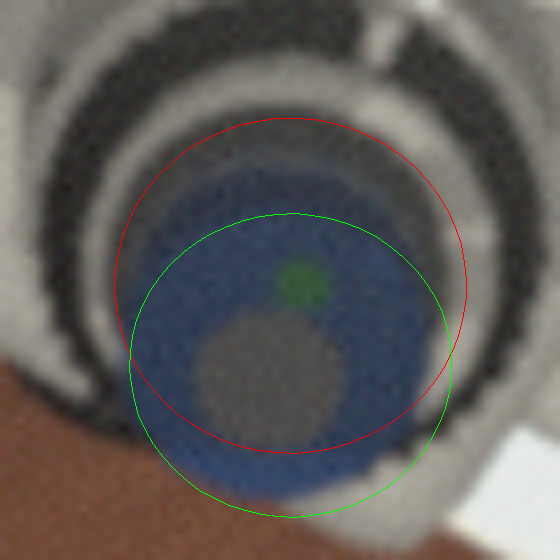

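View pics/s12.png

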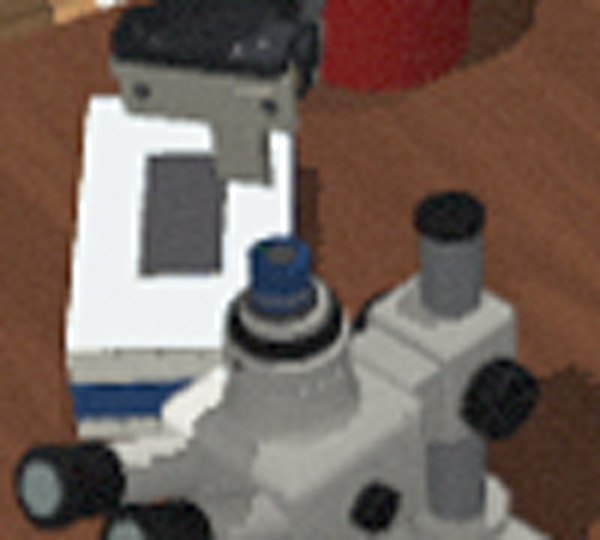

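Emit:
{"op": "carry_out", "data": {"deltas": [{"offset":[0,0,0],"delta_rot":[0,0,0],"gripper":72},{"offset":[0,0,0],"delta_rot":[0,0,0],"gripper":72},{"offset":[0,0,0],"delta_rot":[0,0,0],"gripper":72}]}}

```text
t: 18.0
position: [0.5344, 0.1839, 0.3425]
eef_rot: [[0.701, 0.713, 0.007], [0.713, -0.701, 0.004], [0.008, 0.002, -1.0]]
contact_force: [0.3, 0.4, -0.0]
finger_gap: 0.786
```

```bash
python3 look.py w13 camera:.224 port_mouth:.25; python3 ov.py w13 .531 .183 .254:.018 .278:.015 .25:.022
```

```text
t 18.05 pos [0.53414457 0.18373332 0.34200715] q [-0.38  0.22  0.01  1.64 -0.    1.27  0.42]
camera 0.71 [318.4 191.6] [0.5311 0.1862 0.224 ]
camera 0.69 [209.9 236.1] [0.487  0.0754 0.224 ]
0.254 0.018 px/mm 9.585209747000413
0.278 0.015 px/mm 10.51896372777663
0.25 0.022 px/mm 9.43946771255566
```

View pics/w13_ov.531_.183.png

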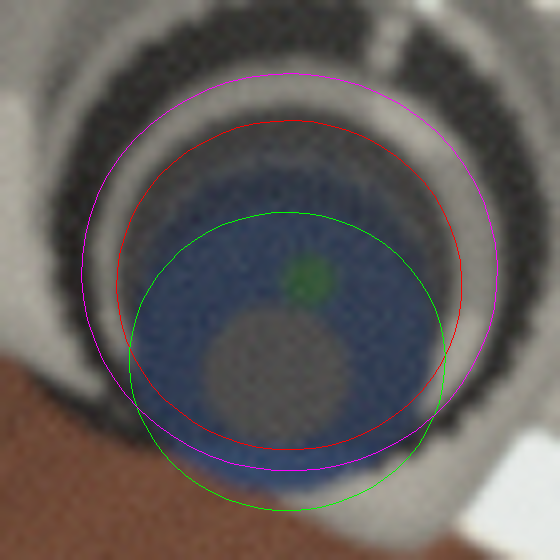

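```bash
python3 -c "
from plant import bot
print(bot.hand_in(),bot.observe()['t'])"
```

```text
the job is handed in; nothing more can be done
the job is handed in; nothing more can be done
```

The small blue camera is fully seated in the photo port and clamped. I handed the job in at about 18 s; it gave no verdict.

- **Taking the camera and inserting it:** I gripped the body at 15 N (measured 29.8 mm wide) and lowered the sleeve into the bore. There was no resistance until the flange met the collar at the expected height (TCP 257.9 mm), with about 3 N.
- **Tightening the ring:** I gripped the ring with the fingertips about 5 mm above the lower collar and turned it about 0.77 rad clockwise. Torque while turning rose from about 0.14 N m free to about 0.27 N m. That is a climb of 0.12–0.15 N m, or roughly 15–19 N on the sleeve by my estimate, so firm but not too tight. I then released the ring and backed off upward.
- **Last checks:**
  - The side and wrist views show the camera seated and standing in the port, about 1 mm off the axis as expected from the shoe's push.
  - I estimated its tilt from the pictures as at most about 0.03 rad.
  - The fingers are clear, and no collar contact showed in the force readings.
- **Disagreements:**
  - One torque reading, 0.29 N m, came earlier in the turn and was higher than the later ones. I put it down to sensor noise of about ±0.03 N m.
  - The wrist camera reads about 1.1 mm off in the jaw direction, which I allowed for.
  - The networks put the camera's origin about 3 mm off the axis in the last picture. The circle overlays (about 1 mm) do not support that.

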